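# Raise the telescopic phone stand and hold it up

### The arm

A 6-joint arm with a two-finger parallel gripper is mounted at the origin on a cart in front of the work surface, level with it; the furniture and walls round the work are solid. World frame = base frame: x ahead of the robot, y to its left, z up, the work surface at z = 0. Lengths are in mm, angles in degrees, forces in N, time in s.
With the tool pointing down it reaches from about 300 to 850 mm from the base axis. Payload 4.2 kg.
Tool frame: the origin (TCP) lies between the finger pads, 19 mm behind the fingertips; this is the grasp point; z points along the fingers, y is the line along which they close (so a half turn about z gives the same grasp; the last joint's range is limited). The gripper opens to 91 mm and grips with 3 to 60 N. Pads are 32 mm wide; open, the fingers measure 118 mm over their backs; the gripper's body (76 mm by 178 mm) begins 60 mm behind the grasp point.
Start: joints at [68.182, 18.312, 89.639, -0, 72.044, -1.146], TCP at [202.991, 537.993, 232.776] pointing down, gripper open.
Joint ranges: [-177.97, 177.97], [-48.28, 115.42], [12.27, 149.76], [-77.06, 257.06], [2.81, 150.46], [-146.56, 146.56]. Speed limits (degrees/s): [147.25, 147.25, 180, 180, 180, 180].

### API

Orientations are given as [roll, pitch, yaw] about the fixed x, y, z axes, in that order (R = Rz(yaw) Ry(pitch) Rx(roll)).
In Python, from workcell import sensors, viewer, env gives the robot as it stands. The module is installed in compiled form; this text tells all that it offers.
- The arm moves only by the tool step_arm, never from a script. Its argument "plan" is one flat list of numbers, 6 for each row, row after row: the shift along the tool's x, y, z in cm, then the turn, a rotation vector about the tool's x, y, z in rad. In form: [x, y, z, wx, wy, wz, x, y, z, wx, wy, wz, ...]. A call has 1 to 5 rows; each row shifts and turns the commanded pose from where the row before left it, along the tool's axes as they then stand; what a row does not reach is not made up. A row lasts 1/12 s, in which the tool goes at most 41.7 mm and 7.16 degrees, less where a joint would pass 70% of its speed; a pose out of reach is approached as far as the arm can. A call is refused whole if a number of a shift passes 4.17 or a number of a turn 0.125, either way. A call with a gripper value outside its range is refused whole. "hand" is the finger opening in cm, from 0 to 9.12, set as the call begins (left out, the last holds). The fingers move at their own pace and stop on an object; "newtons" is the grip in N (left out, the last holds). Time passes only in rows, so rows that do not move let the fingers close. It gives the time, the measured TCP pose, the force, the opening and the grip force at its end, in the units of the state.
- sensors.state(): the state, without advancing time (a new reading comes with each control period).
- viewer.grab_frame(name): name is "side" or "top" or "wrist"; returns a dict with "img" (384x512x3 uint8, red, green, blue), "fx", "fy", "cx", "cy" (pixels), "k1" (the pictures are not rectified: a ray, as slopes to the right and down, at radius r is drawn at 1 + k1 r^2 times it, then the intrinsics apply), "position" and "attitude" of the camera in the world. Camera axes: x right, y down, z forward; pixel columns grow to the right and rows downward; lengths in mm; the calibration is good to about 2 mm. A picture is of the moment at which its call begins. There is no depth.
- env.job_done(): hands the job in; it is judged then, once.
Trained networks look in a picture, given as the dict that the camera call returned (one of the last four; its "shot" number tells which), for a name from the list of things; names that differ only in an ending like _2 or _b are one class to them, and where a whole thing is asked for, a point or a joint stands for the part that bears it (a point fixed in the world has none). Each returns a list of dicts, best first, with "score" (0 to 1); they miss things now and then, are a little off and sometimes report something else, mostly with a low value. They report only what shows in the picture. A call takes as long as a camera call. They do not tell look-alikes from the thing itself.
- viewer.boxes_of(name, picture): "location" ([column, row] in pixels, amid what is visible of it).
- viewer.pinpoint(name, picture): "location" ([column, row] in pixels: a listed point, or the origin of a listed thing).
The state is a dict: "time_s": time; "qpos": joint angles; "qvel": joint speeds; "effort": joint torques, N m; "ee_pos": TCP position; "ee_rot": TCP orientation; "force": force on the tool from outside, world axes, zero at the start; "torque": the same for the moment, N m; "gripper_width": finger opening in mm; "gripper_force": force on a finger pad.
Only numpy, scipy, OpenCV 4.12 (cv2) and the standard library are available. Lean on these libraries where they do the work, as an engineer would, in place of code of your own. Each camera call takes 0.05 s, during which the arm holds its last target. There are 200 camera calls.

### The job

I want to film over the worktop with the telescopic phone stand, but somebody has left the pepper mill on its foot, right against the release button. Move the mill off the foot and stand it upright on the worktop; then squeeze the red button on the stand's white grip head, pull the head straight up past the first stop to the second one, the end of its travel, and keep holding it there: nothing locks it up there, so finish with the head still in the gripper at full height. Do not knock the mill over, and leave the tin, the mug and the salt shaker where they are.

Things in the scene. Friction and masses are not known exactly. Their poses are not given: they have to be found in the camera images.
- stand: telescopic phone stand, fixed to the worktop. Origin: centre of the foot's underside; z up along the mast's axis. Dark round foot 180 mm across, 10 mm thick; on its centre a grey tube 26 mm across; black collar 38 mm across, z = 116 to 135 mm, with a screw on +x that is not used. The mast (mast) slides up out of the collar and cannot turn; its arm points to -x, its red button to +y
- grip (a point): middle of the mast's white grip head, on the axis, level with the button's centre; 159 mm above the worktop when the mast is down; rises with it. The head is 30 mm (stand's x) by 34 mm (y) and reaches 21 mm above and below this point. Its -y side is plain, the button is in its +y side
- clamp (a point): centre of the top of the empty phone clamp (34 x 81 mm, thin) on the arm that runs from the head to the stand's -x: 120 mm from the mast's axis, 16 mm above grip; its lips reach 10 mm higher. Rises with the mast; nothing to do there
- button_face (a point): centre of the outer face of the red button, a disc 17 mm across that stands 7 mm out of the head's +y side when free, 1 mm when pressed. Head and button measure 41 mm along the stand's y, 35 mm pressed. A gripper closing on the head along the stand's y, one pad on the button, the other on the plain side, presses it by gripping
- mast (a joint): rise of the mast, m: 0 down; about 0.045 first stop (a light catch, 3 to 6 N more pull, to pull through); 0.100 second stop, the solid end of travel: an orange ring on the bright inner tube then shows just above the collar. At 0 it is locked unless the button is pressed; above 0.02 the lock no longer acts. Let go, it sinks by its weight (0.23 kg) to about the first stop. Lifting takes about 3 N
- release (a joint): travel of the red button, m: 0 free, 0.006 fully pressed, towards the stand's -y; springs back by itself. 4 N to start, 7 N fully pressed; it unlocks the mast from 0.005
- pepper_mill: dark brown wooden pepper mill, one rigid piece 160 mm tall, 0.13 to 0.25 kg. Origin: centre of its underside; z up along its axis. Base 58 mm across; round head 50 mm across, 116 to 149 mm up, widest at about 132; metal nut 12 mm across on top. Starts upright on the stand's foot, on the button side, its axis about 56 mm from the mast's
- tuna: flat tin, 86 mm across, 40 mm tall; origin at the centre of its underside; leave it alone
- mug: cream mug with handle, about 78 mm across, 116 mm with the handle, 101 mm tall; origin at its underside; leave it alone
- salt: small glass salt shaker with a metal cap, 44 mm across, 90 mm tall; origin at the centre of its underside; leave it alone
Not all that is in view belongs to the job. Leave any blue or yellow look-alike of the pepper_mill alone.

How it is judged:
By the outcome, as a careful person would: the job done as asked, in the order asked, and still so for the second after the job is handed in, while the arm keeps its last pose, push and grip.
It also fails if it takes over 43 s, if anything falls off the work surface, if the arm or the gripper's body presses on something with over 40 N, if the wrist force passes 120 N, or if a joint passes its speed limit or range.

## Working session

There is one attempt and no reset: what is moved stays moved. The work goes in short steps, Python scripts to look and compute and a tool call to move; the robot and the scene stay as the last step left them, time stands still between calls to the robot, and variables do not carry over. Pictures are saved under pics/ and viewed, at most 10 in all, crops included, and the job is handed in when it is done.

Besides the shell and the picture viewer there is one more tool, called after "Request:" as name(argument=value, ...) on one line, values as JSON. step_arm: Moves the arm, as the interface text tells. Its arguments: {"type":"object","properties":{"plan":{"type":"array","items":{"type":"number"}},"hand":{"type":"number"},"newtons":{"type":"number"}},"required":["plan"]}

```bash
mkdir -p pics; cat > h.py <<'E'
import numpy as np, cv2
from scipy.spatial.transform import Rotation as R
from workcell import sensors, viewer, env
def rot(a):
    a=np.array(a,float)
    return a if a.shape==(3,3) else (R.from_quat(a).as_matrix() if a.size==4 else R.from_euler('xyz',a,degrees=True).as_matrix())
def ray(f,px):
    K=np.array([[f['fx'],0,f['cx']],[0,f['fy'],f['cy']],[0,0,1.]])
    u=cv2.undistortPoints(np.array([[px]],float),K,np.array([f['k1'],0,0,0,0.]))[0,0]
    # model r_d = r(1+k1 r^2)
    return np.array(f['position'],float), rot(f['attitude'])@np.array([u[0],u[1],1.])
def onz(f,px,z):
    p,d=ray(f,px); return p+d*(z-p[2])/d[2]
def proj(f,P):
    c=rot(f['attitude']).T@(np.array(P,float)-np.array(f['position']))
    u=c[:2]/c[2]; u=u*(1+f['k1']*(u@u)); return np.array([f['fx']*u[0]+f['cx'],f['fy']*u[1]+f['cy']])
def tri(rs):
    A=np.zeros((3,3));b=np.zeros(3)
    for p,d in rs:
        d=d/np.linalg.norm(d);M=np.eye(3)-np.outer(d,d);A+=M;b+=M@p
    return np.linalg.solve(A,b)
def save(f,n): cv2.imwrite('pics/'+n,f['img'][:,:,::-1])
E
python3 - <<'E'
from h import *
fs={n:viewer.grab_frame(n) for n in ('side','top','wrist')}
for n,f in fs.items(): print(n,f['position'],f['attitude'],f['fx'],f['k1'])
cv2.imwrite('pics/a.png',np.vstack([np.hstack([cv2.resize(fs['side']['img'],(400,300)),cv2.resize(fs['wrist']['img'],(400,300))]),cv2.resize(np.hstack([fs['top']['img'],fs['top']['img']*0])[:,:512],(400,300)).repeat(1,1) if 0 else np.hstack([cv2.resize(fs['top']['img'],(400,300)),np.zeros((300,400,3),np.uint8)])])[:,:,::-1])
for k in ('stand','grip','clamp','button_face','pepper_mill','tuna','mug','salt'):
  for n,f in fs.items():
    print(k,n,[(np.round(r['location']),round(r['score'],2)) for r in viewer.pinpoint(k,f)[:3]])
print(sensors.state())
E
```

```text
side [ 570.71349732 -942.14577674  874.05096252] [-129.58152493    0.38246006    2.03563147] 394.92155160389854 -0.13356355350024587
top [ 392.98737123  -44.94885277 1313.08229163] [-173.75723984   -0.29188783  -90.52377304] 394.1984568964008 0.001527403961688327
wrist [136.17471664 563.02516752 383.5751312 ] [1.65506099e+02 9.62144231e-02 6.93239398e+01] 289.83198727342506 0.0216589474727186
stand side [(array([259., 200.]), 0.97)]
stand top [(array([219., 201.]), 0.97)]
stand wrist []
grip side [(array([257., 164.]), 0.58)]
grip top [(array([210., 192.]), 0.61)]
grip wrist []
clamp side [(array([223., 150.]), 0.87)]
clamp top [(array([202., 233.]), 0.96)]
clamp wrist []
button_face side []
button_face top []
button_face wrist []
pepper_mill side [(array([246., 162.]), 0.93), (array([265., 189.]), 0.76), (array([280., 237.]), 0.72)]
pepper_mill top [(array([200., 192.]), 0.83), (array([270., 182.]), 0.73), (array([144., 218.]), 0.57)]
pepper_mill wrist []
tuna side [(array([283., 272.]), 0.74), (array([256., 202.]), 0.39)]
tuna top [(array([305., 174.]), 0.85), (array([200., 192.]),
[... 206 characters left out ...]
0.]), 0.67)]
salt wrist []
{'time_s': 1.35, 'qpos': array([ 6.81818910e+01,  1.83130575e+01,  8.96393043e+01,  7.88166113e-04,
        7.20424662e+01, -1.14440866e+00]), 'qvel': array([ 0.04334731, -0.02541819,  0.0223222 , -0.00198909, -0.07206751,
       -0.06389165]), 'effort': array([-3.21383968e-04, -4.12349761e+01, -2.32230556e+01,  7.25259399e-02,
        3.78502160e-02, -1.65471715e-05]), 'ee_pos': array([202.99082535, 538.00174665, 232.7622469 ]), 'ee_rot': array([ 1.79994814e+02, -6.46345670e-04,  1.59326057e+02]), 'force': array([-0.07651182, -0.50914056,  0.19198177]), 'torque': array([0.06970925, 0.02233289, 0.01379082]), 'gripper_force': 0.0, 'gripper_width': 91.17534121810344}
```

View pics/a.png

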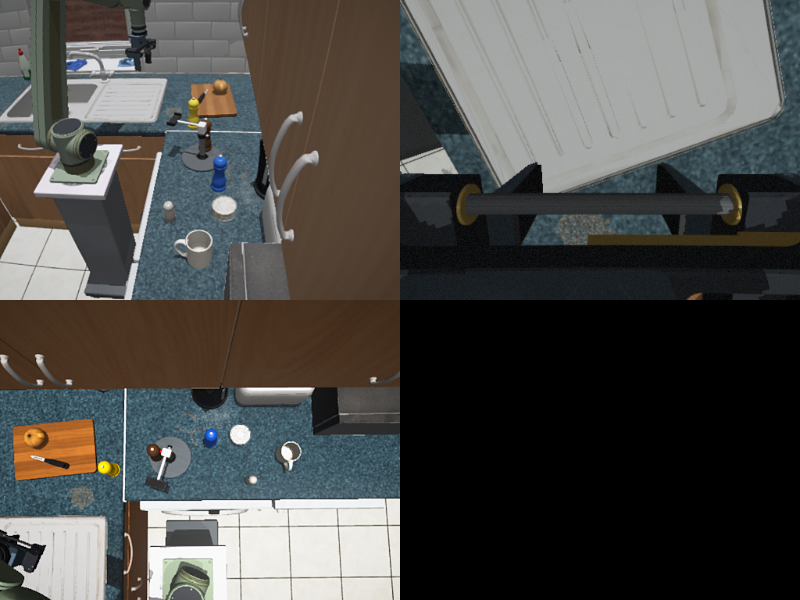

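The picture shows three mill-shaped things. In the top view these are brown at about (196,192), blue at (270,175) and yellow at (138,215). The brown one stands on the stand's foot against the white head, so it is the mill meant. I'll compute positions and enlarge a crop to confirm.

```bash
python3 - <<'E'
from h import *
s=viewer.grab_frame('side'); t=viewer.grab_frame('top')
T=lambda a,b:np.round(tri([ray(s,a),ray(t,b)]))
print('stand',T((259,200),(219,201)),onz(s,(259,200),0),onz(t,(219,201),0))
print('grip',T((257,164),(210,192)),onz(t,(210,192),159),onz(s,(257,164),159))
print('clamp',T((223,150),(202,233)),onz(t,(202,233),175),onz(s,(223,150),175))
print('mill',onz(t,(200,192),10),onz(s,(265,189),10))
for k,a,b in(('tuna',(283,272),(305,174)),('mug',(248,331),(365,203)),('salt',(218,281),(316,230))):print(k,onz(s,a,0),onz(t,b,0))
print('blue',onz(s,(280,237),0),onz(t,(270,182),0),'yellow',onz(s,(246,162),0),onz(t,(144,218),0))
a=cv2.resize(s['img'][110:260,170:330],(640,600));cv2.imwrite('pics/b.png',a[:,:,::-1][:, :])
b=cv2.resize(t['img'][130:280,110:300],(760,600));cv2.imwrite('pics/c.png',b[:,:,::-1])
print(proj(t,[0,0,0]))
# cupboard lower edges
for p in((160,110),(500,110),(160,30)): print(onz(t,p,0))
E
```

```text
stand [522.  67.   9.] [524.66131751  79.01372353   0.        ] [520.67264872  67.6985007    0.        ]
grip [526.  80. 150.] [532.08262661  80.5851291  159.        ] [520.24865542  66.06781935 159.        ]
clamp [412. 100. 187.] [411.72745625 101.42174505 175.        ] [408.69919053 118.64961545 175.        ]
mill [550.32431175 130.03669199  10.        ] [543.84151107 126.77166031  10.        ]
tuna [ 603.86635272 -230.49127807    0.        ] [ 609.67118253 -222.21737359    0.        ]
mug [ 516.25362274 -420.37424286    0.        ] [ 509.71870386 -421.00224644    0.        ]
salt [ 4.24534398e+02 -2.67951027e+02  1.13686838e-13] [ 421.10422579 -254.4612975     0.        ]
blue [595.67126645 -93.80301045   0.        ] [ 583.41118401 -103.76067057    0.        ] yellow [466.1322398  302.47282026   0.        ] [466.03874116 316.92123618   0.        ]
[240.01949928 362.71881654]
[835.80200472 270.07631119   0.        ]
[ 826.96156628 -898.78180387    0.        ]
[1124.90240432  274.93437543    0.        ]
```

View pics/b.png

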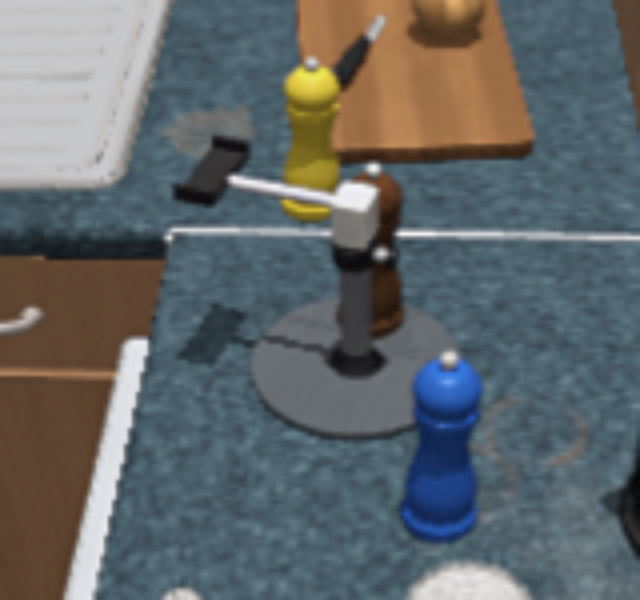

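View pics/c.png

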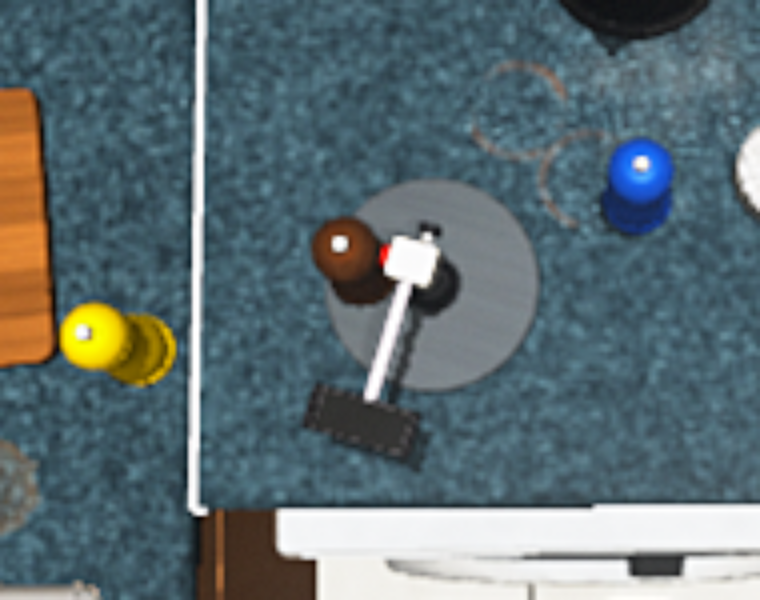

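The crops show the brown mill on the foot beside the red button. Its nut is at about (195,191) in the top view and (263,152) in the side view. Blue and yellow are the look-alikes.

```bash
python3 - <<'E'
from h import *
s=viewer.grab_frame('side'); t=viewer.grab_frame('top')
P={'foot':((258.7,201.3),(218,201.3),10),'head':((259,157.3),(213,195),180),'nut':((263.3,152.5),(195,190.75),169),'clamp':((223,151),(200.8,235.7),178)}
for k,(a,b,z) in P.items(): print(k,np.round(tri([ray(s,a),ray(t,b)])),np.round(onz(s,a,z)),np.round(onz(t,b,z)))
for n,c in (('lip',(200,250)),('lipfront',(250,510)),('tuna',0),):
  if c: print(n,onz(t,(110+c[0]/4,130+c[1]/4),0))
E
```

```text
foot [522.  71.   0.] [524.  61.  10.] [519.  70.  10.]
head [524.  70. 181.] [526.  73. 180.] [521.  70. 180.]
nut [537. 124. 163.] [539. 116. 169.] [535. 123. 169.]
clamp [407. 105. 180.] [410. 108. 178.] [404. 104. 178.]
lip [550.98641022 265.24841615   0.        ]
lipfront [335.2063096  220.48997621   0.        ]
```

```bash
cat >> h.py <<'E'
def plan(P,yaw,n,start=None):
    s=sensors.state()
    p0,r0=start or (np.array(s['ee_pos']),R.from_euler('xyz',s['ee_rot'],degrees=True))
    r1=R.from_euler('xyz',[180,0,yaw],degrees=True); w=(r0.inv()*r1).as_rotvec()/n; d=(np.array(P,float)-p0)/n/10
    for i in range(n):
        v=(r0*R.from_rotvec(w*i)).inv().apply(d)
        print(','.join('%g'%x for x in list(np.round(v,2))+list(np.round(w,4))),end=',\n' if i%5==4 else ', ')
    print()
E
python3 -c "
from h import *
plan([537,124,233],73.5,15)"
```

```text
-3.06,-1.8,-0,0,-0,0.0999, -3.22,-1.48,-0,0,-0,0.0999, -3.35,-1.15,-0,0,-0,0.0999, -3.45,-0.81,-0,0,-0,0.0999, -3.52,-0.47,-0,0,-0,0.0999,
-3.54,-0.11,-0,0,-0,0.0999, -3.54,0.24,-0,0,-0,0.0999, -3.5,0.59,-0,0,-0,0.0999, -3.42,0.94,-0,0,-0,0.0999, -3.31,1.27,-0,0,-0,0.0999,
-3.17,1.6,-0,0,-0,0.0999, -2.99,1.91,-0,0,-0,0.0999, -2.79,2.19,-0,0,-0,0.0999, -2.55,2.46,-0,0,-0,0.0999, -2.29,2.7,-0,0,-0,0.0999,
```

Request:
step_arm(plan=[-3.06, -1.8, 0, 0, 0, 0.1, -3.22, -1.48, 0, 0, 0, 0.1, -3.35, -1.15, 0, 0, 0, 0.1, -3.45, -0.81, 0, 0, 0, 0.1, -3.52, -0.47, 0, 0, 0, 0.1])

```text
time_s: 1.97
ee_pos: [315.0, 398.7, 232.9]
ee_rot: [180.0, -0.0, 130.4]
force: [0.7, 0.7, 0.1]
gripper_width: 91.0
gripper_force: 0.0
```

Request:
step_arm(plan=[-3.54, -0.11, 0, 0, 0, 0.1, -3.54, 0.24, 0, 0, 0, 0.1, -3.5, 0.59, 0, 0, 0, 0.1, -3.42, 0.94, 0, 0, 0, 0.1, -3.31, 1.27, 0, 0, 0, 0.1])

```text
time_s: 2.38
ee_pos: [426.3, 260.4, 233.0]
ee_rot: [180.0, -0.0, 101.7]
force: [0.3, 0.3, 0.0]
gripper_width: 91.3
gripper_force: 0.0
```

Request:
step_arm(plan=[-3.17, 1.6, 0, 0, 0, 0.1, -2.99, 1.91, 0, 0, 0, 0.1, -2.79, 2.19, 0, 0, 0, 0.1, -2.55, 2.46, 0, 0, 0, 0.1, -2.29, 2.7, 0, 0, 0, 0.1])

```text
time_s: 2.8
ee_pos: [537.4, 122.1, 232.9]
ee_rot: [180.0, -0.0, 73.1]
force: [0.0, 0.5, 0.4]
gripper_width: 90.8
gripper_force: 0.0
```

Request:
step_arm(plan=[0, 0, 0, 0, 0, 0, 0, 0, 0, 0, 0, 0])

```text
time_s: 2.97
ee_pos: [537.3, 122.3, 232.4]
ee_rot: [-180.0, -0.0, 73.2]
force: [-0.2, 0.6, -0.8]
gripper_width: 91.0
gripper_force: 0.0
```

```bash
python3 - <<'E'
from h import *
w=viewer.grab_frame('wrist');st=sensors.state();print(st['ee_pos'],st['ee_rot'],st['qpos'])
save(w,'w1.png')
for k in('pepper_mill','grip','clamp','stand','button_face'):
  for r in viewer.pinpoint(k,w)[:3]: print(k,np.round(r['location'],1),r['score'])
E
```

```text
[536.50625226 123.32023583 232.48033157] [-1.79942556e+02 -1.06044987e-02  7.33398996e+01] [1.17269327e+01 1.61373607e+01 9.28405010e+01 3.87349655e-02
 7.10676370e+01 2.83744456e+01]
pepper_mill [249.9 169.9] 0.98
pepper_mill [332.6 303.6] 0.89
pepper_mill [155.8  36.5] 0.63
grip [256.8 267.7] 0.59
clamp [256.6 240.2] 0.48
button_face [257.  240.8] 0.46
```

View pics/w1.png

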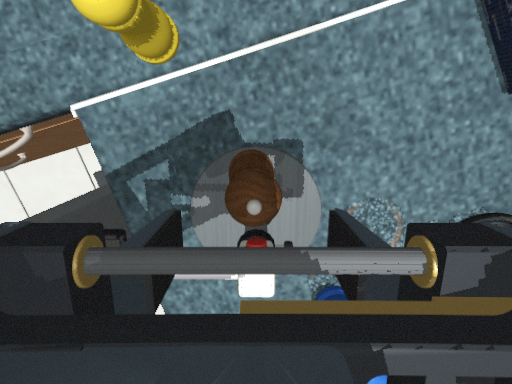

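The wrist view shows the brown mill between the fingers, with its nut at (254,207). The red button is at (256,241) and the white head at (257,283).

```bash
python3 - <<'E'
from h import *
w=viewer.grab_frame('wrist')
print(onz(w,(254,207),169),onz(w,(249.9,169.9),10))
print('headtop front/back', onz(w,(257,267),180),onz(w,(256.5,297),180),'button',onz(w,(256.5,241),159))
print('foot l/r',onz(w,(191,212),10),onz(w,(321,212),10), 'foot far', onz(w,(256,146),10))
print('strip',onz(w,(73,107),0),onz(w,(405,0),0))
E
```

```text
[535.55630411 129.18259012 169.        ] [530.92132504 132.74182152  10.        ]
headtop front/back [524.88666284  85.02355455 180.        ] [517.05756339  59.83022677 180.        ] button [528.22378518  97.15100995 159.        ]
foot l/r [437.88827509 100.2139811   10.        ] [606.6419953   50.12281235  10.        ] foot far [547.29741614 160.09737656  10.        ]
strip [339.87113098 270.77615302   0.        ] [759.04514291 269.70164284   0.        ]
```

Request:
step_arm(plan=[0.34, -0.15, 1.5, 0, 0, 0, 0, 0, 2, 0, 0, 0, 0, 0, 2, 0, 0, 0, 0, 0, 2, 0, 0, 0, 0, 0, 1.5, 0, 0, 0])

```text
time_s: 3.73
ee_pos: [535.1, 127.9, 141.4]
ee_rot: [-179.9, 0.0, 73.5]
force: [0.2, 0.3, 0.4]
gripper_width: 91.1
gripper_force: 0.0
```

Request:
step_arm(plan=[0, 0, 0, 0, 0, 0, 0, 0, 0, 0, 0, 0, 0, 0, 0, 0, 0, 0, 0, 0, 0, 0, 0, 0, 0, 0, 0, 0, 0, 0], hand=3, newtons=20)

```text
time_s: 4.15
ee_pos: [536.8, 127.6, 144.0]
ee_rot: [179.9, -0.1, 73.4]
force: [0.1, -0.6, -0.1]
gripper_width: 61.0
gripper_force: 0.0
```

Request:
step_arm(plan=[0, 0, 0, 0, 0, 0, 0, 0, 0, 0, 0, 0, 0, 0, 0, 0, 0, 0])

```text
time_s: 4.4
ee_pos: [536.4, 127.5, 143.4]
ee_rot: [180.0, -0.0, 73.4]
force: [0.2, 0.3, 2.6]
gripper_width: 46.9
gripper_force: 20.0
```

Request:
step_arm(plan=[0, 0, -0.3, 0, 0, 0, 0, 0, -0.7, 0, 0, 0, 0, 0, -1, 0, 0, 0, 0, 0, -0.5, 0, 0, 0, 0, 0, 0, 0, 0, 0], newtons=25)

```text
time_s: 4.82
ee_pos: [537.2, 127.6, 169.6]
ee_rot: [179.8, -0.1, 73.4]
force: [-0.2, -1.0, -0.5]
gripper_width: 47.0
gripper_force: 25.0
```

```bash
python3 - <<'E'
from h import *
s=viewer.grab_frame('side');w=viewer.grab_frame('wrist')
st=sensors.state();print(st['ee_pos'],st['gripper_width'],st['force'])
a=cv2.resize(s['img'][110:230,190:310],(400,400));b=cv2.resize(w['img'],(400,300));b=np.vstack([b,np.zeros((100,400,3),np.uint8)])
cv2.imwrite('pics/d.png',np.hstack([a,b])[:,:,::-1])
plan([545,213,165],73.5,5)
E
```

```text
[536.20404557 127.37455122 168.13973124] 47.14090641695527 [ 0.38927645  0.04899458 -1.89948358]
1.69,-0.32,0.06,0.0001,-0.0001,-0.0004, 1.69,-0.32,0.06,0.0001,-0.0001,-0.0004, 1.69,-0.32,0.06,0.0001,-0.0001,-0.0004, 1.69,-0.32,0.06,0.0001,-0.0001,-0.0004, 1.69,-0.32,0.06,0.0001,-0.0001,-0.0004,
```

View pics/d.png

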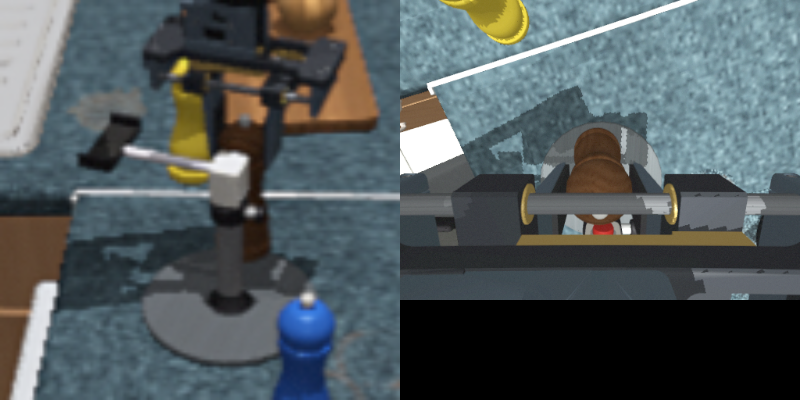

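The mill hangs upright in the gripper, clear of the foot. Next I move it out and set it down.

Request:
step_arm(plan=[1.7, -0.32, 0, 0, 0, 0, 1.7, -0.32, 0, 0, 0, 0, 1.7, -0.32, 0, 0, 0, 0, 1.7, -0.32, 0, 0, 0, 0, 1.7, -0.32, 0, 0, 0, 0])

```text
time_s: 5.33
ee_pos: [544.8, 214.0, 167.2]
ee_rot: [-179.9, 0.0, 73.4]
force: [-0.1, -0.4, -1.6]
gripper_width: 47.4
gripper_force: 25.0
```

Request:
step_arm(plan=[0, 0, 0, 0, 0, 0, 0, 0, 1, 0, 0, 0, 0, 0, 1, 0, 0, 0, 0, 0, 0.8, 0, 0, 0, 0, 0, 0, 0, 0, 0])

```text
time_s: 5.75
ee_pos: [543.3, 211.9, 136.9]
ee_rot: [-179.7, 0.2, 73.3]
force: [-0.0, 0.0, -2.3]
gripper_width: 47.0
gripper_force: 25.0
```

Request:
step_arm(plan=[0, 0, 0.3, 0, 0, 0, 0, 0, 0.2, 0, 0, 0, 0, 0, 0.2, 0, 0, 0, 0, 0, 0, 0, 0, 0])

```text
time_s: 6.08
ee_pos: [545.4, 213.2, 133.6]
ee_rot: [180.0, -0.0, 73.4]
force: [-0.4, -0.4, 1.5]
gripper_width: 47.2
gripper_force: 25.0
```

Request:
step_arm(plan=[0, 0, 0, 0, 0, 0, 0, 0, 0, 0, 0, 0, 0, 0, 0, 0, 0, 0], hand=5.5)

```text
time_s: 6.33
ee_pos: [545.3, 213.5, 133.1]
ee_rot: [180.0, -0.0, 73.4]
force: [0.3, 0.9, -0.2]
gripper_width: 55.0
gripper_force: 0.0
```

Request:
step_arm(plan=[0, 0, 0, 0, 0, 0, 0, 0, 0, 0, 0, 0, 0, 0, 0, 0, 0, 0, 0, 0, 0, 0, 0, 0, 0, 0, -0.5, 0, 0, 0], hand=9.12)

```text
time_s: 6.75
ee_pos: [544.4, 213.2, 137.0]
ee_rot: [-179.9, 0.1, 73.4]
force: [-0.7, -0.2, -0.9]
gripper_width: 85.4
gripper_force: 0.0
```

Request:
step_arm(plan=[0, 0, -2, 0, 0, 0, 0, 0, -3, 0, 0, 0, 0, 0, -3, 0, 0, 0, 0, 0, -3, 0, 0, 0, 0, 0, 0, 0, 0, 0])

```text
time_s: 7.17
ee_pos: [548.0, 214.5, 254.9]
ee_rot: [179.4, -0.5, 73.4]
force: [0.3, -0.1, 0.5]
gripper_width: 91.0
gripper_force: 0.0
```

```bash
python3 - <<'E'
from h import *
st=sensors.state();print(st['ee_pos'],st['ee_rot'],st['qpos'])
s=viewer.grab_frame('side');w=viewer.grab_frame('wrist')
a=cv2.resize(s['img'][110:230,190:310],(400,400));b=cv2.resize(w['img'],(400,300));b=np.vstack([b,np.zeros((100,400,3),np.uint8)])
cv2.imwrite('pics/e.png',np.hstack([a,b])[:,:,::-1])
plan([521,71,240],163.5,14)
E
```

```text
[547.98714967 214.48171154 254.92486496] [179.40417701  -0.45745952  73.38410375] [2.02509932e+01 1.84374291e+01 8.62294961e+01 8.81319914e-03
 7.45819461e+01 3.68669806e+01]
-1.03,0.12,0.07,0.0003,0,-0.1123, -1.03,0.01,0.07,0.0003,0,-0.1123, -1.03,-0.11,0.07,0.0003,0,-0.1123, -1.01,-0.22,0.07,0.0003,0,-0.1123, -0.98,-0.34,0.07,0.0003,0,-0.1123,
-0.93,-0.44,0.07,0.0003,0,-0.1123, -0.88,-0.54,0.07,0.0003,0,-0.1123, -0.81,-0.64,0.07,0.0003,0,-0.1123, -0.73,-0.73,0.07,0.0003,0,-0.1123, -0.65,-0.8,0.07,0.0003,0,-0.1123,
-0.55,-0.87,0.07,0.0003,0,-0.1123, -0.45,-0.93,0.07,0.0003,0,-0.1123, -0.35,-0.97,0.07,0.0003,0,-0.1123, -0.24,-1.01,0.07,0.0003,0,-0.1123,
```

View pics/e.png

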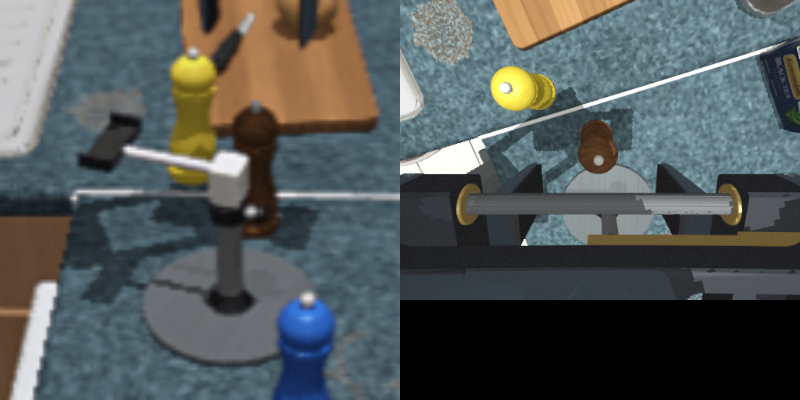

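The mill stands upright on the worktop, off the foot. Now I turn and go above the grip head.

Request:
step_arm(plan=[-1.03, 0.12, 0.07, 0, 0, -0.1123, -1.03, 0.01, 0.07, 0, 0, -0.1123, -1.03, -0.11, 0.07, 0, 0, -0.1123, -1.01, -0.22, 0.07, 0, 0, -0.1123, -0.98, -0.34, 0.07, 0, 0, -0.1123])

```text
time_s: 7.68
ee_pos: [535.2, 161.7, 242.5]
ee_rot: [-179.8, -0.0, 105.9]
force: [-0.5, -0.2, -0.5]
gripper_width: 91.6
gripper_force: 0.0
```

Request:
step_arm(plan=[-0.93, -0.44, 0.07, 0, 0, -0.1123, -0.88, -0.54, 0.07, 0, 0, -0.1123, -0.81, -0.64, 0.07, 0, 0, -0.1123, -0.73, -0.73, 0.07, 0, 0, -0.1123, -0.65, -0.8, 0.07, 0, 0, -0.1123])

```text
time_s: 8.1
ee_pos: [526.4, 110.9, 239.0]
ee_rot: [-179.8, -0.1, 138.0]
force: [-0.2, -0.5, -0.0]
gripper_width: 91.4
gripper_force: 0.0
```

Request:
step_arm(plan=[-0.55, -0.87, 0.07, 0, 0, -0.1123, -0.45, -0.93, 0.07, 0, 0, -0.1123, -0.35, -0.97, 0.07, 0, 0, -0.1123, -0.24, -1.01, 0.07, 0, 0, -0.1123, 0, 0, 0, 0, 0, 0])

```text
time_s: 8.52
ee_pos: [519.2, 69.4, 236.3]
ee_rot: [-179.9, -0.2, 163.5]
force: [-0.5, 0.1, -0.7]
gripper_width: 91.0
gripper_force: 0.0
```

```bash
python3 - <<'E'
from h import *
w=viewer.grab_frame('wrist');t=viewer.grab_frame('top');st=sensors.state();print(st['ee_pos'],st['ee_rot'],st['qpos'])
a=w['img']; cv2.imwrite('pics/w3.png',a[:,:,::-1])
for k in('grip','clamp','stand','button_face','pepper_mill'):
  for r in viewer.pinpoint(k,w)[:2]: print(k,np.round(r['location'],1),r['score'])
for n,P in(('tcp',st['ee_pos']),('head',[521,71,180]),('btn',[527.8,94,159]),('clamp',[406,105,175]),('mill',[546,213,160])): print(n,proj(w,P))
E
```

```text
[519.94389229  70.85146052 236.92885976] [-1.79982088e+02 -1.16694116e-01  1.63252421e+02] [ 6.48614559e+00  1.36817153e+01  9.56047505e+01  3.13107783e-02
  7.08278336e+01 -6.67766058e+01]
grip [255.8 212.8] 0.68
clamp [260.2  46.5] 0.9
stand [257.7 175.7] 0.9
button_face [288.1 210.1] 0.56
pepper_mill [431.5  80.8] 0.85
pepper_mill [365.1 159.2] 0.55
tcp [257.32593216 249.93213553]
head [257.40730761 218.46111313]
btn [286.23413954 210.11780606]
clamp [257.64534433  45.91658652]
mill [435.84945488 191.21799577]
```

View pics/w3.png

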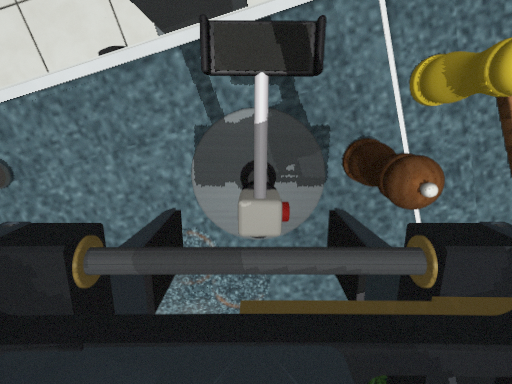

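The wrist view shows the head at about (260,215), the button at (286,211) on the right and the clamp at (264,45). All of them lie about 2.5 mm towards +y of my estimate. I'll correct for that and descend.

Request:
step_arm(plan=[-0.1, 0.34, 1, 0, 0, 0, 0, 0, 2, 0, 0, 0, 0, 0, 2, 0, 0, 0, 0, 0, 2, 0, 0, 0, 0, 0, 0.8, 0, 0, 0])

```text
time_s: 9.28
ee_pos: [520.7, 74.1, 156.7]
ee_rot: [-179.9, -0.3, 163.5]
force: [-0.6, -0.2, 0.3]
gripper_width: 91.4
gripper_force: 0.0
```

Request:
step_arm(plan=[0, 0, 0, 0, 0, 0, 0, 0, 0, 0, 0, 0, 0, 0, 0, 0, 0, 0, 0, 0, 0, 0, 0, 0, 0, 0, 0, 0, 0, 0], hand=4.6, newtons=25)

```text
time_s: 9.7
ee_pos: [523.1, 73.9, 161.0]
ee_rot: [179.9, 0.1, 163.5]
force: [0.6, 0.5, 0.3]
gripper_width: 60.5
gripper_force: 0.0
```

```bash
python3 - <<'E'
from h import *
w=viewer.grab_frame('wrist');s=viewer.grab_frame('side');st=sensors.state();print(st['ee_pos'],st['ee_rot'],st['force'],st['gripper_width'])
b=cv2.resize(s['img'][110:210,200:300],(384,384));cv2.imwrite('pics/f.png',np.hstack([w['img'][:,60:460],b])[:,:,::-1])
E
```

```text
[522.75174728  73.90523671 160.67216009] [1.79961337e+02 8.01220535e-02 1.63465267e+02] [-0.59883367  0.1857955  -0.12346362] 53.03471531657217
```

View pics/f.png

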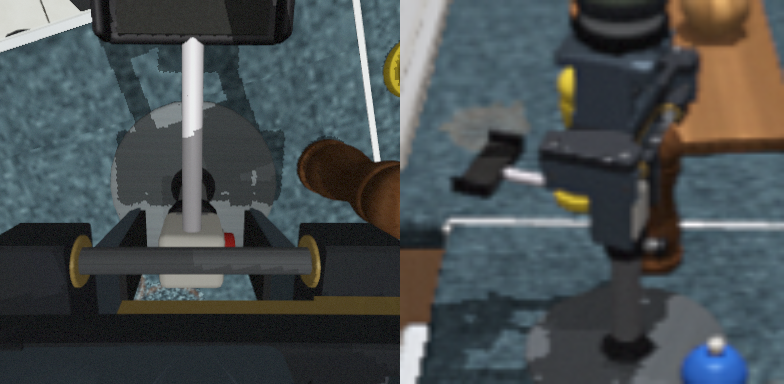

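The head is centred between the pads, with the button at (235,242) on the right pad's side. Closing.

Request:
step_arm(plan=[0, 0, 0, 0, 0, 0, 0, 0, 0, 0, 0, 0, 0, 0, 0, 0, 0, 0, 0, 0, 0, 0, 0, 0], hand=2.5, newtons=30)

```text
time_s: 10.13
ee_pos: [522.2, 72.8, 160.2]
ee_rot: [-179.9, 0.0, 163.5]
force: [-2.1, -5.9, 2.8]
gripper_width: 34.5
gripper_force: 30.0
```

Request:
step_arm(plan=[0, 0, 0, 0, 0, 0, 0, 0, 0, 0, 0, 0])

```text
time_s: 10.3
ee_pos: [522.2, 72.8, 160.3]
ee_rot: [-179.9, 0.0, 163.4]
force: [-0.8, -5.5, 2.2]
gripper_width: 34.7
gripper_force: 30.0
```

Request:
step_arm(plan=[0, -0.12, -0.3, 0, 0, 0, 0, 0, -0.7, 0, 0, 0, 0, 0, -1, 0, 0, 0, 0, 0, -1, 0, 0, 0, 0, 0, -0.5, 0, 0, 0])

```text
time_s: 10.72
ee_pos: [522.1, 72.7, 196.6]
ee_rot: [180.0, 0.0, 163.5]
force: [1.0, -1.5, -3.4]
gripper_width: 34.8
gripper_force: 30.0
```

Request:
step_arm(plan=[0, 0, -0.7, 0, 0, 0, 0, 0, -1, 0, 0, 0, 0, 0, -1, 0, 0, 0, 0, 0, -1, 0, 0, 0, 0, 0, 0, 0, 0, 0])

```text
time_s: 11.13
ee_pos: [522.2, 72.7, 234.5]
ee_rot: [180.0, 0.1, 163.5]
force: [-0.0, 0.0, -1.8]
gripper_width: 34.3
gripper_force: 30.0
```

Request:
step_arm(plan=[0, 0, -0.8, 0, 0, 0, 0, 0, -0.8, 0, 0, 0, 0, 0, -0.4, 0, 0, 0, 0, 0, -0.3, 0, 0, 0, 0, 0, 0, 0, 0, 0])

```text
time_s: 11.55
ee_pos: [522.2, 72.7, 255.7]
ee_rot: [180.0, 0.0, 163.5]
force: [2.1, -0.9, -3.0]
gripper_width: 34.8
gripper_force: 30.0
```

Request:
step_arm(plan=[0, 0, -0.2, 0, 0, 0, 0, 0, -0.1, 0, 0, 0, 0, 0, 0, 0, 0, 0])

```text
time_s: 11.8
ee_pos: [522.1, 72.7, 258.0]
ee_rot: [180.0, 0.0, 163.5]
force: [2.0, -0.6, -1.7]
gripper_width: 34.8
gripper_force: 30.0
```

Request:
step_arm(plan=[0, 0, -0.1, 0, 0, 0, 0, 0, -0.1, 0, 0, 0, 0, 0, 0, 0, 0, 0])

```text
time_s: 12.05
ee_pos: [522.2, 72.7, 260.1]
ee_rot: [180.0, 0.0, 163.5]
force: [3.0, -1.5, -2.6]
gripper_width: 34.6
gripper_force: 30.0
```

Request:
step_arm(plan=[0, 0, -0.1, 0, 0, 0, 0, 0, -0.05, 0, 0, 0, 0, 0, 0, 0, 0, 0])

```text
time_s: 12.3
ee_pos: [522.1, 72.7, 260.4]
ee_rot: [-180.0, -0.0, 163.5]
force: [5.4, -1.8, -10.2]
gripper_width: 35.1
gripper_force: 30.0
```

```bash
python3 - <<'E'
from h import *
s=viewer.grab_frame('side');t=viewer.grab_frame('top');st=sensors.state();print(st['ee_pos'],st['force'],st['gripper_width'])
a=cv2.resize(s['img'][110:210,200:300],(400,400));b=cv2.resize(t['img'][120:270,120:270],(400,400));cv2.imwrite('pics/g.png',np.hstack([a,b])[:,:,::-1])
for k in('tuna','mug','salt'): print(k,viewer.pinpoint(k,s)[:1])
E
```

```text
[522.11967671  72.70292962 260.37743027] [  4.2689772   -0.45992577 -10.09307155] 35.04022273295146
tuna [{'location': [284.4, 268.7], 'score': 0.58}]
mug [{'location': [246.6, 329.7], 'score': 0.83}]
salt [{'location': [214.8, 281.1], 'score': 0.55}]
```

View pics/g.png

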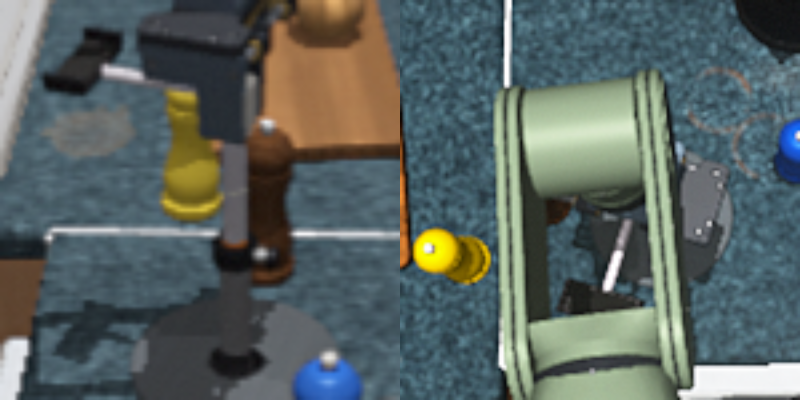

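The orange ring shows just above the collar at crop (235,240), and the mill is upright at crop (270,200). The pull is steady at 10 N against the end stop, so I'm handing in.

```bash
python3 -c "
from h import *
print(env.job_done())"
```

```text
the job is handed in; nothing more can be done
None
```

The mill stands upright on the worktop clear of the foot, and the gripper is holding the head at the second stop with the orange ring showing above the collar; the tin, mug and salt shaker were not touched, and the job was handed in at about 12.6 s.

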